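# Load the specimen tray into the UV cleaner and shut its guard door

## Robot

A 6-joint arm with a two-finger parallel gripper is mounted at the origin on a cart in front of the work surface, level with it; the furniture and walls round the work are solid. World frame = base frame: x ahead of the robot, y to its left, z up, the work surface at z = 0. Lengths are in m, angles in rad, forces in N, time in s.
With the tool pointing down it reaches from about 0.3 to 0.875 m from the base axis. Payload 6.4 kg.
Tool frame: the origin (TCP) lies at the centre of the arm's flange, where the gripper is bolted on; the fingertips stand 173 mm ahead of it and the grasp point (between the pads) lies 155 mm ahead of it; z points along the fingers, y is the line along which they close (so a half turn about z gives the same grasp; the last joint's range is limited). The gripper opens to 85 mm and grips with 20 to 120 N. Pads are 22 mm wide; open, the fingers measure 114 mm over their backs; the gripper's body (76 mm by 85 mm) begins 54 mm behind the grasp point. The pads swing forward as they close: fully open they stand 13 mm farther back than shut.
Start: joints at [0.899, 0.181, 1.607, -0, 1.354, -0.206], TCP at [0.258, 0.514, 0.405] pointing down, gripper open.
Joint ranges: [-2.99, 2.99], [-0.89, 2.07], [0.3, 2.58], [-1.14, 4.28], [0, 2.63], [-3.12, 3.12]. Speed limits (rad/s): [2.57, 2.57, 3.01, 3.14, 3.14, 3.14].

## Interface

Orientations are given as a rotation vector (axis times angle).
In Python, from bench import r, grab_frame, nets gives the robot as it stands. The module is installed in compiled form; this text tells all that it offers.
- The arm moves only by the shell command python3 -m pendant 'ROWS' [FORCE]. ROWS is JSON, a list of rows, each an object of numbers: "x", "y", "z": the shift along the world's x, y, z each as a share of 2.5 cm, from -1 to 1; "wx", "wy", "wz": the turn, a rotation vector about the world's x, y, z each as a share of 6 degrees, from -1 to 1; "jaw": the opening, from 0 (shut) to 1 (fully open). In form: [{"x": .., "y": .., "z": .., "wx": .., "wy": .., "wz": .., "jaw": ..}, ...]. A call has 1 to 10 rows; each row shifts and turns the commanded pose from where the row before left it; what a row does not reach is not made up. A row lasts 1/8 s, in which the tool goes at most 62.5 mm and 10.7 degrees, less where a joint would pass 70% of its speed; a pose out of reach is approached as far as the arm can. A call with a number of a shift or a turn outside -1 to 1 is refused whole. A call with a gripper value outside its range is refused whole. The fingers move at their own pace and stop on an object; FORCE is the grip in N (left out, the last holds). Time passes only in rows, so rows that do not move let the fingers close. It gives the time, the measured TCP pose, the force, the opening and the grip force at its end, in the units of the state.
- r.state(): the state, without advancing time (a new reading comes with each control period).
- grab_frame(name): name is "side" or "top" or "wrist"; returns a dict with "frame" (384x512x3 uint8, blue, green, red), "fx", "fy", "cx", "cy" (pixels), "position" and "orientation" of the camera in the world. Camera axes: x right, y down, z forward; pixel columns grow to the right and rows downward; lengths in m; the calibration is good to about 2 mm. A picture is of the moment at which its call begins. There is no depth.
- r.sign_off(): hands the job in; it is judged then, once.
Trained networks look in the newest picture that a camera, given by its name, has taken for a name from the list of things; names that differ only in an ending like _2 or _b are one class to them, and where a whole thing is asked for, a point or a joint stands for the part that bears it (a point fixed in the world has none). Each returns a list of dicts, best first, with "p" (0 to 1); they miss things now and then, are a little off and sometimes report something else, mostly with a low value. They report only what shows in the picture. A call takes as long as a camera call.
- nets.search_frame(camera, thing): "position" ([x, y, z] in m, in world coordinates, good to about 4 mm: the middle of the surface that is visible of it).
The state is a dict: "time_s": time; "joints": joint angles; "joint_velocities": joint speeds; "tau": joint torques, N m; "tool_pos": TCP position; "eef_rot": TCP orientation; "wrist_force": force on the tool from outside, world axes, zero at the start; "ft_torque": the same for the moment, N m; "width": opening from 0.0 (shut) to 1.0 (fully open); "finger_force": force on a finger pad.
Only numpy, scipy, OpenCV 4.12 (cv2) and the standard library are available. Lean on these libraries where they do the work, as an engineer would, in place of code of your own. Each camera call takes 0.05 s, during which the arm holds its last target. There are 200 camera calls.

## Task

Put the specimen tray into the UV cleaner: slide the cleaner's amber guard door fully open, run the tray in nose first and about level between the guides under the hood, pushing firmly but without ramming until it has gone past the spring catch and rests fully home against the back stop, then slide the door fully shut. Leave the other things on the bench where they are.

Things in the scene. Friction and masses are not known exactly. Their poses are not given: they have to be found in the camera images.
- cleaner: Benchtop UV specimen cleaner: low white box fixed to the worktop, 166 deep, 227 wide, 100 high. Origin on the worktop at the front face, under the middle of the mouth; x runs into the chamber, y left, z up. The closed control half is left of the mouth (y 48 to 170). An aluminium apron 107 wide lies in front of the mouth, x -95 to 0, top z 14, level with the chamber floor
- mouth (a point): middle of the mouth on the chamber floor (cleaner x 0, y 0, z 14), axes as the cleaner's. The mouth is 95 wide, from z 14 to the roof's underside at z 92; a lip (x -10 to 0, z 92 to 100) runs along its top. The roof covers all of x > 0, so only fingers tilted forward reach in.
- guide_entry (a point): middle of the entry to the straight guides (cleaner x -37, y 0, z 14), axes as the cleaner's. The guides are 8 high and 63 apart on the floor, from here to x 112 with a gap at the door; in front of here they flare to 71 apart at x -65. From x 17 on, white hold-down strips 5.5 wide reach inwards over the tray's edges, 8.5 above the floor (flared up from x 5)
- tray_seat (a point): where the tray's origin lies when the tray is home (cleaner x 60, y 0, z 14), axes as the cleaner's. Beside it two sprung rollers stand 3.7 out of the guides: the tray's edges press them aside (some 8 N of push) and they drop into its notches when it is home
- back_stop: dark steel block on the chamber floor that the tray's nose rests against when home, 50 wide, 16 high; origin at the foot of its face (cleaner x 115, z 14)
- door (a joint): travel of the guard door along its track in m: 0 shut, 0.108 fully open; it slides to the left (cleaner +y), covering the control half when open, and drags with 1 to 2 N. The panel is 104 wide, 5 thick (cleaner x -8 to -3), z 15.5 to 97, hung from the lip
- door_grip (a point): grip point of the door's handle, an upright steel bar 10 thick standing 39 in front of the cleaner's face (29 clear of the door), from z 27 to z 85; the point is at z 66 on the bar's axis, 38 left of the door's middle (cleaner y 38 when shut, 146 when open)
- tray: Steel specimen tray, 0.34 kg, with six round stubs fixed on it: plate 110 long (x -55 to 55), 60 wide, 6 thick, nose at +x with rounded corners (8 radius), a notch 10 long and 3 deep in the middle of each long edge. Origin under the middle of the plate; z up. An upright handle stands at its rear end
- tray_grip (a point): middle of the tray's handle where it is taken (tray x -44, y 0, z 30), axes as the tray's. The handle is a block 18 long (x), 12 wide (y), reaching up to z 44; its foot, 28 wide (x -54 to -28), has its top at z 10
- tip_box: blue pipette tip box with a clear lid, 91 x 119 x 72, a bystander; origin under its middle
- petri_large: clear petri dish, 68 across, 13 high, a bystander; origin under its middle
- objective_can: white canister with a black lid, 41 across, 53 high, a bystander; origin under its middle
- tweezers: steel tweezers lying flat, 116 long, a bystander; origin under the middle

How it is judged:
By the outcome, as a careful person would: the job done as asked, in the order asked, and still so for the second after the job is handed in, with the robot touching nothing.
It also fails if it takes over 72 s, if anything falls off the work surface, if the arm or the gripper's body presses on something with over 40 N, if the wrist force passes 120 N, or if a joint passes its speed limit or range.

## Working session

There is one attempt and no reset: what is moved stays moved. The work goes in short steps, Python scripts to look and compute and a shell command to move; the robot and the scene stay as the last step left them, time stands still between calls to the robot, and variables do not carry over. Pictures are saved under pics/ and viewed, at most 10 in all, crops included, and the job is handed in when it is done.

```bash
mkdir -p pics
python3 - <<'E'
from bench import r, grab_frame, nets
import cv2
for c in ["top","side"]:
    f=grab_frame(c); cv2.imwrite(f"pics/{c}0.png",f["frame"]); print(c,{k:f[k] for k in f if k!="frame"})
    for t in ["cleaner","door","door_grip","tray","tray_grip","back_stop","tip_box","petri_large","objective_can","tweezers"]:
        print(t,[( [round(float(v),3) for v in d["position"]],round(d["p"],2)) for d in nets.search_frame(c,t)[:2]])
print(r.state())
E
```

```text
top {'fx': 422.4187967681205, 'fy': 422.4187967681205, 'cx': 258.8175391339676, 'cy': 189.59941741987214, 'position': array([0.37289435, 0.13555335, 1.26975507]), 'orientation': array([-2.10392871,  2.11191602, -0.18318464])}
cleaner [([0.663, 0.202, 0.1], 0.61)]
door [([0.612, 0.191, 0.058], 0.54)]
door_grip [([0.609, 0.192, 0.059], 0.45)]
tray []
tray_grip [([0.479, 0.332, 0.011], 0.95)]
back_stop []
tip_box [([0.619, 0.484, 0.075], 0.91)]
petri_large [([0.493, -0.05, 0.014], 0.86)]
objective_can [([0.555, -0.189, 0.052], 0.54)]
tweezers [([0.48, 0.333, 0.009], 0.16)]
side {'fx': 478.471120965511, 'fy': 478.471120965511, 'cx': 253.58619831750292, 'cy': 191.67608292995004, 'position': array([-0.08012226, -0.81112363,  0.69547131]), 'orientation': array([-1.99692214,  0.61298794, -0.37830036])}
cleaner [([0.613, 0.182, 0.067], 0.97), ([0.493, -0.058, 0.014], 0.52)]
door [([0.609, 0.176, 0.052], 0.7)]
door_grip [([0.606, 0.175, 0.056], 0.84)]
tray [([0.471, 0.325, 0.01], 0.93)]
tray_grip [([0.475, 0.325, 0.009], 0.81)]
back_stop []
tip_box [([0.609, 0.447, 0.059], 0.9), ([0.613, 0.178
[... 161 characters left out ...]
07, 0.043], 0.16)]
{'time_s': 1.1, 'joints': array([ 8.98701357e-01,  1.80788624e-01,  1.60698531e+00, -3.66809783e-05,
        1.35380314e+00, -2.06280932e-01]), 'joint_velocities': array([ 0.00134955,  0.00166495, -0.00041858,  0.00159398,  0.00054235,
       -0.00044587]), 'tau': array([-2.10816172e-03, -4.44870293e+01, -3.51680017e+01, -5.70584907e-04,
        1.13118127e-03,  1.64282420e-05]), 'tool_pos': array([0.25825192, 0.51376181, 0.40470197]), 'eef_rot': array([ 7.25080565e-01,  3.05673310e+00, -1.77697353e-06]), 'wrist_force': array([0.1828417 , 0.99817456, 0.22180784]), 'ft_torque': array([ 0.0024672 , -0.05379284,  0.01294051]), 'finger_force': 0.0, 'width': 0.9991257902643135}
```

View pics/top0.png

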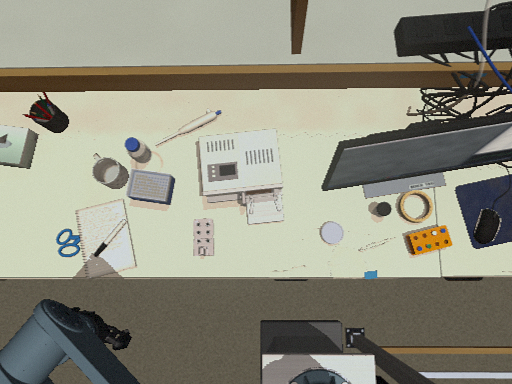

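View pics/side0.png

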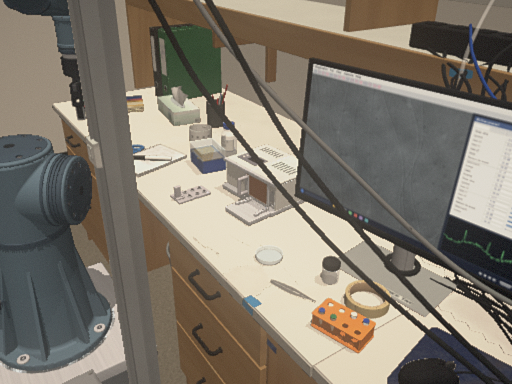

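Top view: cleaner at px (198–283, 128–208) with the apron at (247–284, 190–223). The tray is at (194–214, 218–257), handle towards the robot, and the door is shut. Next I'll zoom in to measure.

```bash
cat > h.py <<'E'
import numpy as np, cv2
from scipy.spatial.transform import Rotation as R
def proj(f,P):
    c=R.from_rotvec(f["orientation"]).inv().apply(np.atleast_2d(P)-f["position"])
    return np.c_[f["fx"]*c[:,0]/c[:,2]+f["cx"], f["fy"]*c[:,1]/c[:,2]+f["cy"]]
def back(f,uv,z):
    uv=np.atleast_2d(uv).astype(float)
    d=R.from_rotvec(f["orientation"]).apply(np.c_[(uv[:,0]-f["cx"])/f["fx"],(uv[:,1]-f["cy"])/f["fy"],np.ones(len(uv))])
    return f["position"]+d*((z-f["position"][2])/d[:,2])[:,None]
def frame(x,y,deg,P):
    P=np.atleast_2d(P).astype(float)
    return R.from_euler("z",deg,degrees=True).apply(P)+[x,y,0]
E
python3 - <<'E'
from bench import *
import cv2
f=grab_frame("top"); 
cv2.imwrite("pics/top1.png",cv2.resize(f["frame"][120:265,185:295],None,fx=4,fy=4,interpolation=cv2.INTER_CUBIC))
E
```

```text
(no output)
```

View pics/top1.png

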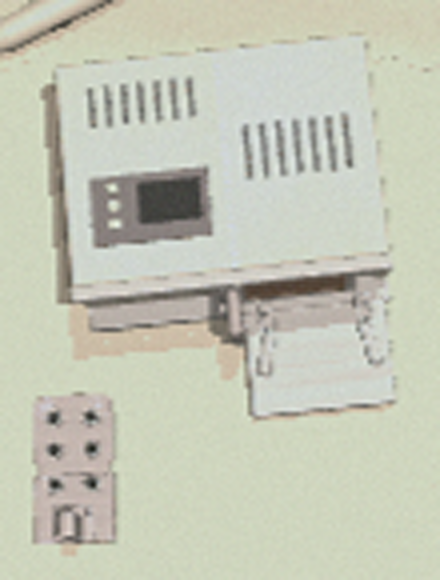

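Run:
```python
from bench import *
from h import *
from scipy.optimize import least_squares
f=grab_frame("top")
px=lambda a:np.array(a)/4+[185-.375,120-.375]
M=np.array([[166,170,100],[166,-57,100],[-10,170,100],[-10,-57,100],[-95,53.5,14],[-95,-53.5,14]])/1e3
uv=px([(57,67),(366,38),(73,300),(390,270),(252,417),(394,403)])
fn=lambda p:(proj(f,frame(p[0],p[1],p[2],M))-uv).ravel()
s=least_squares(fn,[.6,.15,5]);print("cleaner",s.x,s.fun.reshape(-1,2).round(1))
T=np.array([[-55,30,6],[-55,-30,6],[-44,0,44]])/1e3
# stubs and corners
T=np.array([[-55,30,6],[-55,-30,6],[55,30,6],[55,-30,6]])/1e3
uvt=px([(34,543),(115,543),(35,395),(113,397)])
fn=lambda p:(proj(f,frame(p[0],p[1],p[2],T))-uvt).ravel()
t=least_squares(fn,[.48,.33,0]);print("tray",t.x,t.fun.reshape(-1,2).round(1))
c=s.x
print("door grip",frame(*c,[-.039,.038,.066]),"guide",frame(*c,[-.037,0,.014]),"seat",frame(*c,[.06,0,.014]),"open",frame(*c,[-.039,.146,.066]))
print("tray grip",frame(*t.x,[-.044,0,.03]))
print("TCP down dirs",R.from_rotvec(r.state()["eef_rot"]).as_matrix().round(3))
for n,p in [("petri",(.493,-.05,.014))]: print(n,proj(f,p))
```

```text
cleaner [0.61654397 0.15315912 5.21776123] [[-0.4 -0.7]
 [ 0.1 -0.9]
 [-0.4  0.3]
 [ 0.4  0.2]
 [ 0.   0.5]
 [ 0.2  0.6]]
tray [0.48102444 0.33132652 1.01228059] [[-0.1  0.2]
 [-0.2 -0.2]
 [ 0.   0.4]
 [ 0.3 -0.5]]
door grip [[0.5742498  0.18745495 0.066     ]] guide [[0.57969728 0.14979429 0.014     ]] seat [[0.67629534 0.1586156  0.014     ]] open [[0.56442814 0.29500742 0.066     ]]
tray grip [[0.43703131 0.33054918 0.03      ]]
TCP down dirs [[-0.893  0.449 -0.   ]
 [ 0.449  0.893  0.   ]
 [ 0.     0.    -1.   ]]
petri [[331.25972029 232.10757702]]
```

```bash
python3 -m pendant '[{"x":0.97,"y":-1,"z":-0.4,"wz":0.53,"jaw":0.6},{"x":0.97,"y":-1,"z":-0.4,"wz":0.53,"jaw":0.6},{"x":0.97,"y":-1,"z":-0.4,"wz":0.53,"jaw":0.6},{"x":0.97,"y":-1,"z":-0.4,"wz":0.53,"jaw":0.6},{"x":0.97,"y":-1,"z":-0.4,"wz":0.53,"jaw":0.6},{"x":0.97,"y":-1,"z":-0.4,"wz":0.53,"jaw":0.6},{"x":0.97,"y":-1,"z":-0.4,"wz":0.53,"jaw":0.6},{"x":0.97,"y":-1,"z":-0.4,"wz":0.53,"jaw":0.6},{"x":0.97,"y":-1,"z":-0.4,"wz":0.53,"jaw":0.6},{"x":0.97,"y":-1,"z":-0.4,"wz":0.53,"jaw":0.6}]' 30
python3 -m pendant '[{"x":0.97,"y":-1,"jaw":0.6},{"x":0.97,"y":-1,"jaw":0.6},{"x":0.97,"y":-1,"jaw":0.6},{"jaw":0.6},{"jaw":0.6}]'
python3 - <<'E'
from bench import *
from h import *
f=grab_frame("wrist"); s=r.state()
print({k:f[k] for k in f if k!="frame"}); Rm=R.from_rotvec(s["eef_rot"]).as_matrix();print(s["tool_pos"],Rm.round(3),s["joints"],s["time_s"])
cv2.imwrite("pics/w0.png",f["frame"])
print(proj(f,[[.5742,.1875,.085],[.5742,.1875,.027]]))
for t in ["door_grip","door"]: print(nets.search_frame("wrist",t)[:2])
E
```

```text
{'fx': 276.3137578578209, 'fy': 276.3137578578209, 'cx': 257.68549288846015, 'cy': 192.4490067876435, 'position': array([0.18849171, 0.54945008, 0.37472845]), 'orientation': array([2.44182619, 1.50658754, 0.23425098])}
[0.25825999 0.51377288 0.40472059] [[-0.893  0.449  0.   ]
 [ 0.449  0.893  0.   ]
 [ 0.     0.    -1.   ]] [ 8.98687692e-01  1.80782588e-01  1.60695386e+00  2.15299421e-05
  1.35378981e+00 -2.06300384e-01] 1.25
[[161.11967292 446.09054356]
 [172.11935886 407.18707657]]
[]
[]validation failed for argument at $[0]...
validation failed for argument at $[0]...
```

View pics/w0.png

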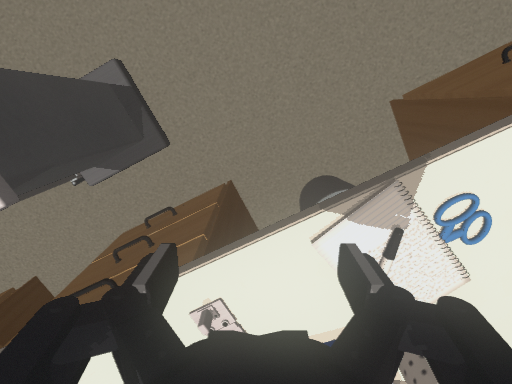

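The call needs every key in each row. The picture shows the notebook and scissors, and the arm hasn't moved. The wrist camera would be underneath if I tilted the tool this way, so I'll turn the tool the other way round by −148°.

```bash
python3 -m pendant '[{"x":0.97,"y":-1,"z":-0.4,"wx":0,"wy":0,"wz":-1,"jaw":0.6},{"x":0.97,"y":-1,"z":-0.4,"wx":0,"wy":0,"wz":-1,"jaw":0.6},{"x":0.97,"y":-1,"z":-0.4,"wx":0,"wy":0,"wz":-1,"jaw":0.6},{"x":0.97,"y":-1,"z":-0.4,"wx":0,"wy":0,"wz":-1,"jaw":0.6},{"x":0.97,"y":-1,"z":-0.4,"wx":0,"wy":0,"wz":-1,"jaw":0.6},{"x":0.97,"y":-1,"z":-0.4,"wx":0,"wy":0,"wz":-1,"jaw":0.6},{"x":0.97,"y":-1,"z":-0.4,"wx":0,"wy":0,"wz":-1,"jaw":0.6},{"x":0.97,"y":-1,"z":-0.4,"wx":0,"wy":0,"wz":-1,"jaw":0.6},{"x":0.97,"y":-1,"z":-0.4,"wx":0,"wy":0,"wz":-1,"jaw":0.6},{"x":0.97,"y":-1,"z":-0.4,"wx":0,"wy":0,"wz":-1,"jaw":0.6}]' 30
python3 -m pendant '[{"x":0.97,"y":-1,"z":0,"wx":0,"wy":0,"wz":-1,"jaw":0.6},{"x":0.97,"y":-1,"z":0,"wx":0,"wy":0,"wz":-1,"jaw":0.6},{"x":0.97,"y":-1,"z":0,"wx":0,"wy":0,"wz":-1,"jaw":0.6},{"x":0,"y":0,"z":0,"wx":0,"wy":0,"wz":-1,"jaw":0.6},{"x":0,"y":0,"z":0,"wx":0,"wy":0,"wz":-1,"jaw":0.6},{"x":0,"y":0,"z":0,"wx":0,"wy":0,"wz":-1,"jaw":0.6},{"x":0,"y":0,"z":0,"wx":0,"wy":0,"wz":-1,"jaw":0.6},{"x":0,"y":0,"z":0,"wx":0,"wy":0,"wz":-1,"jaw":0.6},{"x":0,"y":0,"z":0,"wx":0,"wy":0,"wz":-1,"jaw":0.6},{"x":0,"y":0,"z":0,"wx":0,"wy":0,"wz":-1,"jaw":0.6}]'
python3 -m pendant '[{"x":0,"y":0,"z":0,"wx":0,"wy":0,"wz":-1,"jaw":0.6},{"x":0,"y":0,"z":0,"wx":0,"wy":0,"wz":-1,"jaw":0.6},{"x":0,"y":0,"z":0,"wx":0,"wy":0,"wz":-1,"jaw":0.6},{"x":0,"y":0,"z":0,"wx":0,"wy":0,"wz":-1,"jaw":0.6},{"x":0,"y":0,"z":0,"wx":0,"wy":0,"wz":-0.7,"jaw":0.6},{"x":0,"y":0,"z":0,"wx":0,"wy":0,"wz":0,"jaw":0.6}]'
python3 - <<'E'
from bench import *
from h import *
f=grab_frame("wrist"); s=r.state()
print(f["position"]); Rm=R.from_rotvec(s["eef_rot"]).as_matrix();print(s["tool_pos"],Rm.round(3),s["joints"],s["time_s"])
cv2.imwrite("pics/w1.png",f["frame"])
print(proj(f,[[.5742,.1875,.085],[.5742,.1875,.027]]))
for t in ["door_grip","door"]: print(nets.search_frame("wrist",t)[:2])
E
```

```text
time_s: 2.6
tool_pos: [0.5015, 0.2629, 0.3045]
eef_rot: [2.16, 2.281, 0.0]
wrist_force: [-0.7, 0.1, 0.2]
width: 0.604
finger_force: 0.0
time_s: 3.85
tool_pos: [0.5735, 0.1888, 0.3047]
eef_rot: [-3.011, -0.895, -0.0]
wrist_force: [0.5, -0.8, 1.3]
width: 0.603
finger_force: 0.0
time_s: 4.6
tool_pos: [0.5735, 0.1888, 0.3047]
eef_rot: [-3.138, -0.141, 0.0]
wrist_force: [0.2, -0.7, 0.1]
width: 0.605
finger_force: 0.0
[0.65121318 0.19641113 0.27471316]
[0.57351963 0.1887369  0.3046777 ] [[ 0.996  0.091 -0.   ]
 [ 0.091 -0.996 -0.   ]
 [-0.     0.    -1.   ]] [ 1.21559675e-01  3.47351041e-01  1.61472091e+00 -8.40595404e-06
  1.17953405e+00  1.60165490e+00] 4.65
[[260.30095101 213.89384113]
 [259.75061442 190.47180621]]
[{'position': [0.5892, 0.2079, 0.0862], 'p': 0.7}, {'position': [0.6523, 0.2081, 0.0979], 'p': 0.19}]
[{'position': [0.5841, 0.2071, 0.0798], 'p': 0.62}]
```

View pics/w1.png

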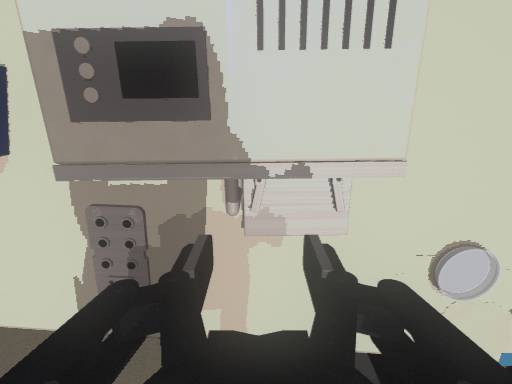

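The wrist view shows the bar's top at px (233, 212), where a shut door would put it at (260, 214). The apron and lip match my fit, so the door stands about 19 mm ajar. I'll shift for that and grip the bar.

```bash
python3 -m pendant '[{"x":-0.04,"y":0.69,"z":0,"wx":0,"wy":0,"wz":0,"jaw":0.6},{"x":0,"y":0,"z":-1,"wx":0,"wy":0,"wz":0,"jaw":0.6},{"x":0,"y":0,"z":-1,"wx":0,"wy":0,"wz":0,"jaw":0.6},{"x":0,"y":0,"z":-0.8,"wx":0,"wy":0,"wz":0,"jaw":0.6},{"x":0,"y":0,"z":-0.4,"wx":0,"wy":0,"wz":0,"jaw":0.6},{"x":0,"y":0,"z":0,"wx":0,"wy":0,"wz":0,"jaw":0.1},{"x":0,"y":0,"z":0,"wx":0,"wy":0,"wz":0,"jaw":0},{"x":0,"y":0,"z":0,"wx":0,"wy":0,"wz":0,"jaw":0},{"x":0,"y":0,"z":0,"wx":0,"wy":0,"wz":0,"jaw":0}]' 30
python3 -m pendant '[{"x":-0.05,"y":0.5,"z":0,"wx":0,"wy":0,"wz":0,"jaw":0},{"x":-0.05,"y":0.5,"z":0,"wx":0,"wy":0,"wz":0,"jaw":0},{"x":-0.05,"y":0.5,"z":0,"wx":0,"wy":0,"wz":0,"jaw":0},{"x":-0.05,"y":0.5,"z":0,"wx":0,"wy":0,"wz":0,"jaw":0},{"x":-0.05,"y":0.5,"z":0,"wx":0,"wy":0,"wz":0,"jaw":0},{"x":-0.05,"y":0.5,"z":0,"wx":0,"wy":0,"wz":0,"jaw":0}]'
```

```text
time_s: 5.88
tool_pos: [0.573, 0.2061, 0.2258]
eef_rot: [-3.138, -0.14, -0.003]
wrist_force: [0.8, 1.1, 3.9]
width: 0.108
finger_force: 29.4
time_s: 6.62
tool_pos: [0.5653, 0.282, 0.2257]
eef_rot: [3.138, 0.14, 0.003]
wrist_force: [-0.8, -1.1, 5.8]
width: 0.106
finger_force: 29.9
```

```bash
python3 -m pendant '[{"x":-0.03,"y":0.3,"z":0,"wx":0,"wy":0,"wz":0,"jaw":0},{"x":-0.02,"y":0.2,"z":0,"wx":0,"wy":0,"wz":0,"jaw":0},{"x":0,"y":0,"z":0,"wx":0,"wy":0,"wz":0,"jaw":0}]'; python3 -m pendant '[{"x":-0.01,"y":0.12,"z":0,"wx":0,"wy":0,"wz":0,"jaw":0},{"x":0,"y":0,"z":0,"wx":0,"wy":0,"wz":0,"jaw":0}]'
```

```text
time_s: 7.0
tool_pos: [0.5639, 0.2949, 0.2257]
eef_rot: [-3.137, -0.141, -0.003]
wrist_force: [-0.6, 1.2, 5.4]
width: 0.106
finger_force: 29.9
time_s: 7.25
tool_pos: [0.5639, 0.2963, 0.2257]
eef_rot: [3.136, 0.141, 0.002]
wrist_force: [-0.9, -6.5, 8.2]
width: 0.103
finger_force: 30.2
```

The door is against its end stop: 6.5 N, and it stops at y = 0.2963. I'll release it, retreat, and tilt the tool 66° above the tray.

```bash
python3 -m pendant '[{"x":0,"y":-0.06,"z":0,"wx":0,"wy":0,"wz":0,"jaw":0.55},{"x":0,"y":0,"z":0,"wx":0,"wy":0,"wz":0,"jaw":0.55},{"x":0,"y":0,"z":0.5,"wx":0,"wy":0,"wz":0,"jaw":0.55},{"x":0,"y":0,"z":1,"wx":0,"wy":0,"wz":0,"jaw":0.55},{"x":0,"y":0,"z":1,"wx":0,"wy":0,"wz":0,"jaw":0.55},{"x":0,"y":0,"z":0.6,"wx":0,"wy":0,"wz":0,"jaw":0.55},{"x":-1,"y":0.1,"z":0,"wx":0.09,"wy":-0.99,"wz":0,"jaw":0.55},{"x":-1,"y":0.1,"z":0,"wx":0.09,"wy":-0.99,"wz":0,"jaw":0.55},{"x":-1,"y":0.1,"z":0,"wx":0.09,"wy":-0.99,"wz":0,"jaw":0.55},{"x":-1,"y":0.1,"z":0,"wx":0.09,"wy":-0.99,"wz":0,"jaw":0.55}]'
python3 -m pendant '[{"x":-1,"y":0.1,"z":-0.3,"wx":0.09,"wy":-0.99,"wz":0,"jaw":0.55},{"x":-1,"y":0.1,"z":-0.3,"wx":0.09,"wy":-0.99,"wz":0,"jaw":0.55},{"x":-1,"y":0.1,"z":-0.3,"wx":0.09,"wy":-0.99,"wz":0,"jaw":0.55},{"x":-1,"y":0.1,"z":-0.3,"wx":0.09,"wy":-0.99,"wz":0,"jaw":0.55},{"x":-1,"y":0.1,"z":-0.3,"wx":0.09,"wy":-0.99,"wz":0,"jaw":0.55},{"x":-1,"y":0.1,"z":-0.3,"wx":0.09,"wy":-0.99,"wz":0,"jaw":0.55},{"x":-0.9,"y":0.2,"z":-0.3,"wx":0.09,"wy":-0.99,"wz":0,"jaw":0.55},{"x":0,"y":0,"z":0,"wx":0,"wy":0,"wz":-0.7,"jaw":0.55},{"x":0,"y":0,"z":0,"wx":0,"wy":0,"wz":0,"jaw":0.55}]'
python3 - <<'E'
from bench import *
from h import *
s=r.state();Rm=R.from_rotvec(s["eef_rot"]).as_matrix();print(s["tool_pos"],Rm.round(3),"grasp",s["tool_pos"]+.155*Rm[:,2],s["joints"])
f=grab_frame("wrist");cv2.imwrite("pics/w2.png",f["frame"])
T=np.array([[-44,0,44],[-53,6,44],[-35,-6,44],[55,30,6],[55,-30,6]])/1e3
print(proj(f,frame(.481,.3313,1,T)).round(0))
for c in ["wrist","top"]:
  grab_frame(c)
  for t in ["tray_grip","tray","door_grip"]: print(c,t,nets.search_frame(c,t)[:2])
E
```

```text
time_s: 8.5
tool_pos: [0.4625, 0.3051, 0.3024]
eef_rot: [-3.051, -0.136, -0.65]
wrist_force: [0.6, 0.3, 0.3]
width: 0.551
finger_force: 0.0
time_s: 9.62
tool_pos: [0.3103, 0.3263, 0.3503]
eef_rot: [-2.788, 0.021, -1.417]
wrist_force: [0.1, -0.3, 0.3]
width: 0.549
finger_force: 0.0
[0.31025492 0.32626439 0.35029744] [[ 0.59  -0.006  0.808]
 [-0.018 -1.     0.006]
 [ 0.807 -0.018 -0.59 ]] grasp [0.43544492 0.32721336 0.25891055] [ 0.71924693 -0.13489021  2.18116719 -1.13724308  0.62031113  3.11753645]
[[259. 334.]
 [254. 343.]
 [264. 325.]
 [237. 264.]
 [278. 263.]]
wrist tray_grip [{'position': [0.4863, 0.3323, 0.0101], 'p': 0.82}, {'position': [0.602, 0.2675, 0.0583], 'p': 0.56}]
wrist tray [{'position': [0.4824, 0.3345, 0.0021], 'p': 0.65}]
wrist door_grip [{'position': [0.604, 0.2679, 0.0619], 'p': 0.9}]
top tray_grip [{'position': [0.4884, 0.3321, 0.0067], 'p': 0.98}]
top tray [{'position': [0.4902, 0.3295, 0.0093], 'p': 0.6}, {'position': [0.6212, 0.4844, 0.0702], 'p': 0.29}]
top door_grip [{'position': [0.6019, 0.2798, 0.0552], 'p': 0.55}]
```

View pics/w2.png

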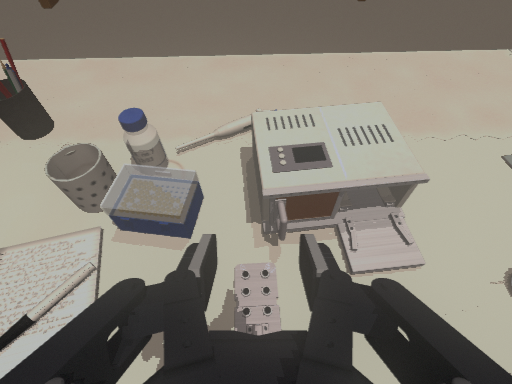

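The wrist reached its j4/j6 limits at 54° tilt. The view shows the door open at px (280–345, 190–235) and the tray untouched at (235–280, 262–335). I'll grip and insert with the tool upright as far as the lip allows, then push home with shut fingertips at a moderate tilt.

```bash
python3 -m pendant '[{"x":0.565,"y":0.02,"z":-0.31,"wx":0,"wy":1,"wz":0,"jaw":0.55},{"x":0.565,"y":0.02,"z":-0.31,"wx":0,"wy":1,"wz":0,"jaw":0.55},{"x":0.565,"y":0.02,"z":-0.31,"wx":0,"wy":1,"wz":0,"jaw":0.55},{"x":0.565,"y":0.02,"z":-0.31,"wx":0,"wy":1,"wz":0,"jaw":0.55},{"x":0.565,"y":0.02,"z":-0.31,"wx":0,"wy":1,"wz":0,"jaw":0.55},{"x":0.565,"y":0.02,"z":-0.31,"wx":0,"wy":1,"wz":0,"jaw":0.55},{"x":0.565,"y":0.02,"z":-0.31,"wx":0,"wy":1,"wz":0,"jaw":0.55},{"x":0.565,"y":0.02,"z":-0.31,"wx":0,"wy":1,"wz":0,"jaw":0.55},{"x":0.565,"y":0.02,"z":-0.31,"wx":0,"wy":0.97,"wz":0,"jaw":0.55},{"x":0,"y":0,"z":0,"wx":0,"wy":0,"wz":0,"jaw":0.55}]'
python3 - <<'E'
from bench import *
from h import *
s=r.state();Rm=R.from_rotvec(s["eef_rot"]).as_matrix();print(s["tool_pos"],Rm.round(3),s["joints"].round(3))
f=grab_frame("wrist");cv2.imwrite("pics/w3.png",f["frame"])
T=np.array([[-44,0,44],[-53,6,44],[-53,-6,44],[-35,6,44],[-35,-6,44],[55,30,6],[55,-30,6]])/1e3
print(proj(f,frame(.481,.3313,1,T)).round(0))
E
```

```text
time_s: 11.32
tool_pos: [0.4378, 0.331, 0.2796]
eef_rot: [-3.134, 0.029, -0.001]
wrist_force: [0.5, 0.1, 0.4]
width: 0.555
finger_force: 0.0
[0.4377995  0.33098871 0.27961558] [[ 1.    -0.019  0.   ]
 [-0.019 -1.     0.007]
 [ 0.    -0.007 -1.   ]] [0.429 0.269 1.775 0.007 1.094 2.015]
[[261. 208.]
 [254. 219.]
 [269. 218.]
 [253. 197.]
 [268. 197.]
 [221.  79.]
 [294.  77.]]
```

View pics/w3.png

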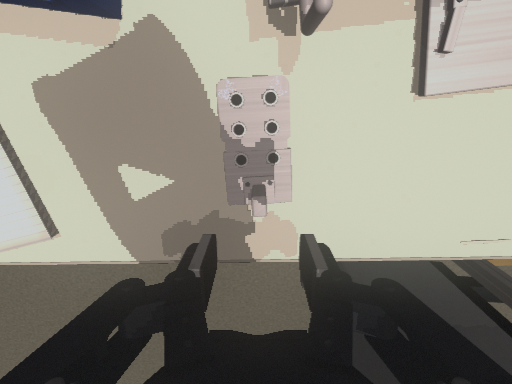

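The wrist view shows the tray nose at px (218–289, 78) and the handle top at (259, 205). That is about 2 mm left of my estimate, with a heading near +1.6°. I'll correct for that, descend, grip and lift.

```bash
python3 -m pendant '[{"x":-0.03,"y":0.05,"z":-0.7,"wx":0.07,"wy":0,"wz":0.45,"jaw":0.55},{"x":0,"y":0,"z":-1,"wx":0,"wy":0,"wz":0,"jaw":0.55},{"x":0,"y":0,"z":-1,"wx":0,"wy":0,"wz":0,"jaw":0.55},{"x":0,"y":0,"z":-0.7,"wx":0,"wy":0,"wz":0,"jaw":0.55},{"x":0,"y":0,"z":-0.25,"wx":0,"wy":0,"wz":0,"jaw":0.55},{"x":0,"y":0,"z":0,"wx":0,"wy":0,"wz":0,"jaw":0},{"x":0,"y":0,"z":0,"wx":0,"wy":0,"wz":0,"jaw":0},{"x":0,"y":0,"z":0,"wx":0,"wy":0,"wz":0,"jaw":0},{"x":0,"y":0,"z":0,"wx":0,"wy":0,"wz":0,"jaw":0},{"x":0,"y":0,"z":0,"wx":0,"wy":0,"wz":0,"jaw":0}]' 80
python3 -m pendant '[{"x":0,"y":0,"z":0.4,"wx":0,"wy":0,"wz":0,"jaw":0},{"x":0,"y":0,"z":1,"wx":0,"wy":0,"wz":0,"jaw":0},{"x":0,"y":0,"z":0.6,"wx":0,"wy":0,"wz":0,"jaw":0},{"x":0,"y":0,"z":0,"wx":0,"wy":0,"wz":0,"jaw":0}]'
python3 - <<'E'
from bench import *
from h import *
s=r.state();Rm=R.from_rotvec(s["eef_rot"]).as_matrix();print(s["tool_pos"],Rm.round(3),s["joints"].round(3),s["ft_torque"])
f=grab_frame("wrist");cv2.imwrite("pics/w4.png",f["frame"])
E
```

```text
time_s: 12.62
tool_pos: [0.4366, 0.3327, 0.1904]
eef_rot: [-3.126, -0.047, -0.003]
wrist_force: [-1.2, -0.6, 5.3]
width: 0.123
finger_force: 78.5
time_s: 13.12
tool_pos: [0.4366, 0.3329, 0.2407]
eef_rot: [-3.125, -0.047, -0.005]
wrist_force: [-0.3, -0.0, -3.0]
width: 0.124
finger_force: 78.2
[0.43659321 0.33288923 0.2407054 ] [[ 1.     0.03   0.003]
 [ 0.03  -0.999  0.017]
 [ 0.004 -0.016 -1.   ]] [0.431 0.327 1.795 0.016 1.01  1.964] [-0.02657662  0.15072542  0.0506089 ]
```

View pics/w4.png

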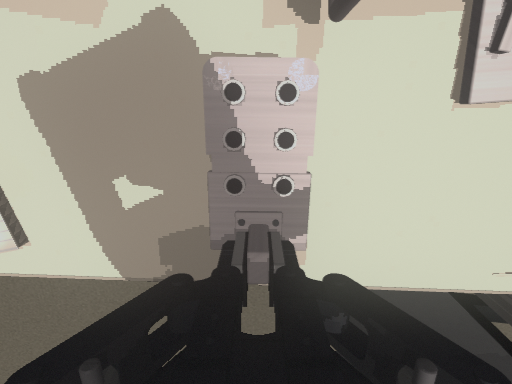

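The tray is held level in the view: nose at px y≈60, centred on x≈261. I'll carry it to just in front of the apron, align the yaw, and look at the guides.

```bash
python3 -m pendant '[{"x":-0.5,"y":-0.98,"z":0,"wx":-0.12,"wy":0,"wz":0,"jaw":0},{"x":0,"y":-0.98,"z":0,"wx":0,"wy":0,"wz":0,"jaw":0},{"x":0,"y":-0.98,"z":0,"wx":0,"wy":0,"wz":0.1,"jaw":0},{"x":0,"y":-0.98,"z":0,"wx":0,"wy":0,"wz":0.1,"jaw":0},{"x":0,"y":-0.98,"z":0,"wx":0,"wy":0,"wz":0.1,"jaw":0},{"x":0,"y":-0.98,"z":0,"wx":0,"wy":0,"wz":0.2,"jaw":0},{"x":0,"y":-0.98,"z":-0.3,"wx":0,"wy":0,"wz":0.2,"jaw":0},{"x":0,"y":-0.98,"z":-0.3,"wx":0,"wy":0,"wz":0,"jaw":0},{"x":0,"y":0,"z":-0.2,"wx":0,"wy":0,"wz":0,"jaw":0},{"x":0,"y":0,"z":0,"wx":0,"wy":0,"wz":0,"jaw":0}]'
python3 - <<'E'
from bench import *
from h import *
s=r.state();Rm=R.from_rotvec(s["eef_rot"]).as_matrix();print(s["tool_pos"],Rm.round(3))
f=grab_frame("wrist");cv2.imwrite("pics/w5.png",cv2.resize(f["frame"][0:280,110:420],None,fx=2,fy=2,interpolation=cv2.INTER_CUBIC))
print(f["position"],R.from_rotvec(f["orientation"]).as_matrix().round(3))
E
```

```text
time_s: 14.42
tool_pos: [0.4231, 0.1368, 0.2185]
eef_rot: [-3.134, -0.161, 0.002]
wrist_force: [-0.1, 0.4, -3.6]
width: 0.123
finger_force: 78.4
[0.42311642 0.13677794 0.21849007] [[ 0.995  0.103 -0.002]
 [ 0.103 -0.995  0.003]
 [-0.001 -0.003 -1.   ]]
[0.50066029 0.14552582 0.18841178] [[ 0.103 -0.947 -0.305]
 [-0.995 -0.099 -0.029]
 [-0.003  0.307 -0.952]]
```

View pics/w5.png

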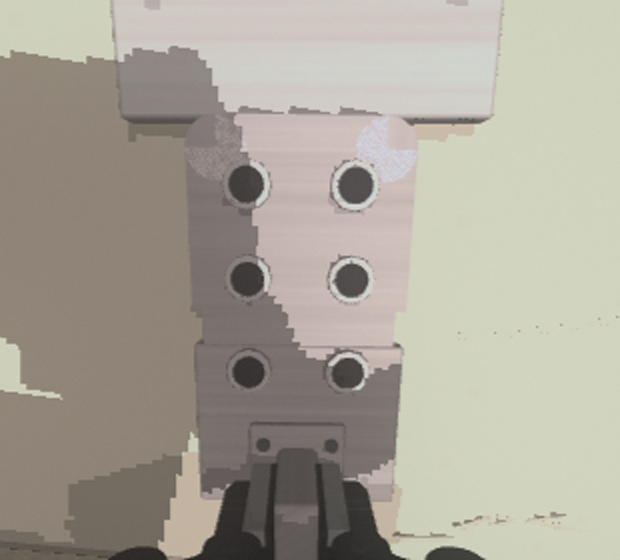

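Run:
```python
from bench import *
from h import *
f=grab_frame("wrist")
b=lambda l,z:back(f,np.array(l)/2+[109.75,-.25],z)
a=b([(122,118),(494,118),(112,0),(503,0),(152,3),(457,3)],.014)
t=b([(187,160),(416,160),(195,345),(402,345),(201,490),(394,490)],.034)
print(a.round(4)); print(t.round(4))
am=a.reshape(-1,2,3).mean(1)[:,:2]; tm=t.reshape(-1,2,3).mean(1)[:,:2]
print("apron mids",am,"front head",np.degrees(np.arctan2(*(a[1]-a[0])[:2]*[1,-1])) ,"guides head",np.degrees(np.arctan2(-(a[4]-a[5])[0],(a[4]-a[5])[1])))
print("tray mids",tm,"head",np.degrees(np.arctan2(*(tm[0]-tm[-1])[::-1])),"widths",np.linalg.norm(t[::2]-t[1::2],axis=1),np.linalg.norm(a[::2]-a[1::2],axis=1))
```

```text
[[0.5201 0.1987 0.014 ]
 [0.5312 0.0923 0.014 ]
 [0.5491 0.2016 0.014 ]
 [0.5601 0.0961 0.014 ]
 [0.5495 0.1908 0.014 ]
 [0.5581 0.1083 0.014 ]]
[[0.5097 0.1757 0.034 ]
 [0.5159 0.1165 0.034 ]
 [0.4605 0.1713 0.034 ]
 [0.4667 0.1121 0.034 ]
 [0.414  0.1671 0.034 ]
 [0.4204 0.107  0.034 ]]
apron mids [[0.52565796 0.14548981]
 [0.55458694 0.14884446]
 [0.5538093  0.14955949]] front head 5.939838642189202 guides head 5.911487632904562
tray mids [[0.51277905 0.14608514]
 [0.46356877 0.14165643]
 [0.41716188 0.13705546]] head 5.394774506701978 widths [0.05958788 0.05952595 0.06048292] [0.10698276 0.10614548 0.08291937]
```

```bash
python3 -m pendant '[{"x":0.4,"y":-0.04,"z":0,"wx":0,"wy":0,"wz":0.05,"jaw":0},{"x":0.4,"y":0.04,"z":-0.2,"wx":0,"wy":0,"wz":0,"jaw":0},{"x":0,"y":0,"z":-0.3,"wx":0,"wy":0,"wz":0,"jaw":0},{"x":0.3,"y":0.03,"z":0,"wx":0,"wy":0,"wz":0,"jaw":0},{"x":0.3,"y":0.03,"z":0,"wx":0,"wy":0,"wz":0,"jaw":0},{"x":0,"y":0,"z":0,"wx":0,"wy":0,"wz":0,"jaw":0}]'
python3 - <<'E'
from bench import *
from h import *
f=grab_frame("wrist");cv2.imwrite("pics/w6.png",cv2.resize(f["frame"][0:280,110:420],None,fx=2,fy=2,interpolation=cv2.INTER_CUBIC))
print(r.state()["tool_pos"])
E
```

```text
time_s: 15.28
tool_pos: [0.4594, 0.1381, 0.2071]
eef_rot: [-3.134, -0.17, -0.002]
wrist_force: [0.3, -0.3, -3.8]
width: 0.125
finger_force: 78.5
[0.45892973 0.13806895 0.20691243]
```

View pics/w6.png

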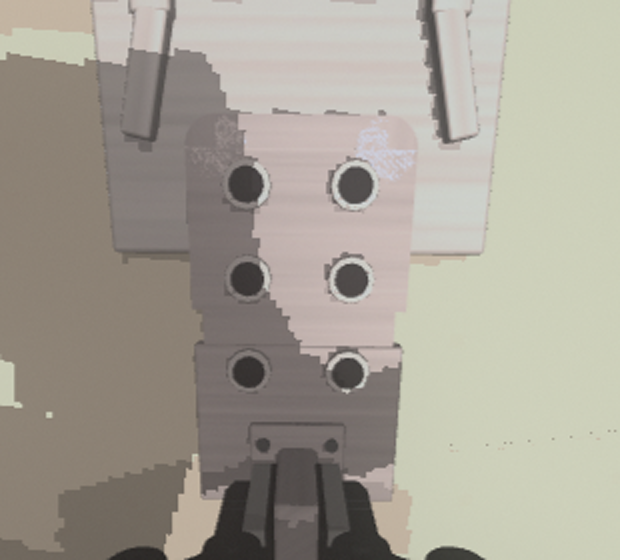

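The nose sits centred between the flared guides (inner edges about px 160 and 443, tray mid 302). I'll advance while watching the force.

```bash
python3 -m pendant '[{"x":0.3,"y":0.03,"z":0,"wx":0,"wy":0,"wz":0,"jaw":0},{"x":0.3,"y":0.03,"z":0,"wx":0,"wy":0,"wz":0,"jaw":0},{"x":0.3,"y":0.03,"z":0,"wx":0,"wy":0,"wz":0,"jaw":0},{"x":0.3,"y":0.03,"z":0,"wx":0,"wy":0,"wz":0,"jaw":0},{"x":0,"y":0,"z":0,"wx":0,"wy":0,"wz":0,"jaw":0}]'
python3 -m pendant '[{"x":0.3,"y":0.03,"z":0,"wx":0,"wy":0,"wz":0,"jaw":0},{"x":0.3,"y":0.03,"z":0,"wx":0,"wy":0,"wz":0,"jaw":0},{"x":0.3,"y":0.03,"z":0,"wx":0,"wy":0,"wz":0,"jaw":0},{"x":0.3,"y":0.03,"z":0,"wx":0,"wy":0,"wz":0,"jaw":0},{"x":0,"y":0,"z":0,"wx":0,"wy":0,"wz":0,"jaw":0}]'
python3 -c "
from bench import *
print(r.state()['tool_pos'],r.state()['ft_torque'])"
```

```text
time_s: 15.95
tool_pos: [0.4892, 0.1411, 0.2068]
eef_rot: [-3.134, -0.17, -0.001]
wrist_force: [1.3, -1.4, -3.2]
width: 0.123
finger_force: 78.5
time_s: 16.58
tool_pos: [0.5192, 0.1441, 0.2069]
eef_rot: [-3.134, -0.17, -0.001]
wrist_force: [0.1, -0.4, -3.0]
width: 0.125
finger_force: 78.5
[0.51922617 0.14408206 0.20686545] [-0.03640882  0.13149644  0.08262941]
```

```bash
python3 -m pendant '[{"x":0.3,"y":0.03,"z":-0.05,"wx":0,"wy":0,"wz":0,"jaw":0},{"x":0.35,"y":0.035,"z":0,"wx":0,"wy":0,"wz":0,"jaw":0},{"x":0.35,"y":0.035,"z":0,"wx":0,"wy":0,"wz":0,"jaw":0},{"x":0,"y":0,"z":0,"wx":0,"wy":0,"wz":0,"jaw":0}]'
python3 -m pendant '[{"x":0.35,"y":0.035,"z":0,"wx":0,"wy":0,"wz":0,"jaw":0},{"x":0.35,"y":0.035,"z":0,"wx":0,"wy":0,"wz":0,"jaw":0},{"x":0.1,"y":0.01,"z":-0.03,"wx":0,"wy":0,"wz":0,"jaw":0},{"x":0,"y":0,"z":0,"wx":0,"wy":0,"wz":0,"jaw":0}]'
python3 -c "
from bench import *
print(r.state()['tool_pos'],r.state()['ft_torque'])"
```

```text
time_s: 17.08
tool_pos: [0.5444, 0.1466, 0.2057]
eef_rot: [-3.134, -0.17, -0.002]
wrist_force: [0.5, -0.1, -3.8]
width: 0.125
finger_force: 78.5
time_s: 17.58
tool_pos: [0.5638, 0.1486, 0.2047]
eef_rot: [-3.134, -0.17, -0.001]
wrist_force: [-0.3, -0.1, -3.0]
width: 0.12
finger_force: 78.6
[0.563774   0.14860913 0.20471196] [-0.01095145 -0.02836018  0.02997197]
```

```bash
python3 -m pendant '[{"x":0,"y":0,"z":0,"wx":0,"wy":0,"wz":0,"jaw":0.35},{"x":0,"y":0,"z":0,"wx":0,"wy":0,"wz":0,"jaw":0.35},{"x":0,"y":0,"z":0.6,"wx":0,"wy":0,"wz":0,"jaw":0.35},{"x":0,"y":0,"z":1,"wx":0,"wy":0,"wz":0,"jaw":0.35},{"x":0,"y":0,"z":1,"wx":0,"wy":0,"wz":0,"jaw":0.35},{"x":-0.83,"y":-0.08,"z":0,"wx":0.1,"wy":-0.99,"wz":0,"jaw":0},{"x":-0.83,"y":-0.08,"z":0,"wx":0.1,"wy":-0.99,"wz":0,"jaw":0},{"x":-0.83,"y":-0.08,"z":0,"wx":0.1,"wy":-0.99,"wz":0,"jaw":0},{"x":-0.83,"y":-0.08,"z":0,"wx":0.1,"wy":-0.99,"wz":0,"jaw":0},{"x":-0.83,"y":-0.08,"z":0,"wx":0.1,"wy":-0.99,"wz":0,"jaw":0}]' 60
python3 -m pendant '[{"x":-0.83,"y":-0.08,"z":0,"wx":0.1,"wy":-0.99,"wz":0,"jaw":0},{"x":-0.83,"y":-0.08,"z":0,"wx":0.1,"wy":-0.99,"wz":0,"jaw":0},{"x":0,"y":0,"z":0,"wx":0,"wy":0,"wz":0,"jaw":0}]'
cat > st.py <<'E'
from bench import *
from h import *
s=r.state();Rm=R.from_rotvec(s["eef_rot"]).as_matrix();tip=s["tool_pos"]+.173*Rm[:,2]
u=np.array([.995,.0993]);n=np.array([-.0993,.995])
print("tcp",s["tool_pos"],"tip",tip,"tip in cleaner",tip[:2]@u-.630,tip[:2]@n-.0928,"\n",Rm.round(3),s["joints"].round(2))
E
python3 st.py
```

```text
time_s: 18.82
tool_pos: [0.4594, 0.1386, 0.2711]
eef_rot: [-3.003, -0.165, -0.81]
wrist_force: [-0.2, -0.1, -0.2]
width: -0.003
finger_force: 0.0
time_s: 19.2
tool_pos: [0.417, 0.1347, 0.2699]
eef_rot: [-2.898, -0.159, -1.106]
wrist_force: [0.2, 0.0, 0.4]
width: 0.0
finger_force: 0.0
tcp [0.41696147 0.13471901 0.2699245 ] tip [0.53155925 0.14685664 0.14089339] tip in cleaner -0.08651568450127467 0.0005385262774880717 
 [[ 0.741  0.108  0.662]
 [ 0.083 -0.994  0.07 ]
 [ 0.666  0.003 -0.746]] [ 0.02 -0.1   2.3   0.26  0.22  1.25]
```

```bash
python3 -m pendant '[{"x":0,"y":0,"z":-0.5,"wx":0,"wy":0,"wz":0,"jaw":0},{"x":0,"y":0,"z":-0.5,"wx":0,"wy":0,"wz":0,"jaw":0},{"x":0,"y":0,"z":-0.5,"wx":0,"wy":0,"wz":0,"jaw":0},{"x":0,"y":0,"z":-0.4,"wx":0,"wy":0,"wz":0,"jaw":0},{"x":0,"y":0,"z":-0.4,"wx":0,"wy":0,"wz":0,"jaw":0},{"x":0,"y":0,"z":-0.4,"wx":0,"wy":0,"wz":0,"jaw":0},{"x":0,"y":0,"z":-0.4,"wx":0,"wy":0,"wz":0,"jaw":0},{"x":0,"y":0,"z":-0.4,"wx":0,"wy":0,"wz":0,"jaw":0},{"x":0,"y":0,"z":-0.4,"wx":0,"wy":0,"wz":0,"jaw":0},{"x":0,"y":0,"z":0,"wx":0,"wy":0,"wz":0,"jaw":0}]'; python3 st.py
```

```text
time_s: 20.45
tool_pos: [0.4202, 0.1359, 0.1895]
eef_rot: [-2.888, -0.162, -1.107]
wrist_force: [0.3, 0.1, -0.1]
width: -0.001
finger_force: 0.0
tcp [0.42018149 0.13592623 0.18948572] tip [0.53507068 0.14958046 0.06086599] tip in cleaner -0.08275133656244726 0.0029000397502995795 
 [[ 0.739  0.113  0.664]
 [ 0.081 -0.994  0.079]
 [ 0.669 -0.004 -0.743]] [ 0.02  0.14  2.3   2.05  0.07 -0.55]
```

```bash
python3 -m pendant '[{"x":-0.08,"y":-0.1,"z":-0.35,"wx":0,"wy":0,"wz":0,"jaw":0},{"x":0,"y":0,"z":-0.35,"wx":0,"wy":0,"wz":0,"jaw":0},{"x":0,"y":0,"z":-0.3,"wx":0,"wy":0,"wz":0,"jaw":0},{"x":0,"y":0,"z":-0.2,"wx":0,"wy":0,"wz":0,"jaw":0},{"x":0,"y":0,"z":0,"wx":0,"wy":0,"wz":0,"jaw":0}]'; python3 st.py
python3 - <<'E'
from bench import *
from h import *
f=grab_frame("wrist");cv2.imwrite("pics/w7.png",f["frame"])
E
```

```text
time_s: 21.08
tool_pos: [0.4175, 0.1333, 0.1593]
eef_rot: [-2.889, -0.163, -1.106]
wrist_force: [-0.1, -1.1, 0.4]
width: -0.005
finger_force: 0.0
tcp [0.41754473 0.13332584 0.15929596] tip [0.53233745 0.1468751  0.03057902] tip in cleaner -0.08573954352529345 0.00047961500550165737 
 [[ 0.739  0.114  0.664]
 [ 0.083 -0.993  0.078]
 [ 0.668 -0.003 -0.744]] [ 0.01  0.23  2.31  2.63  0.14 -1.14]
```

View pics/w7.png

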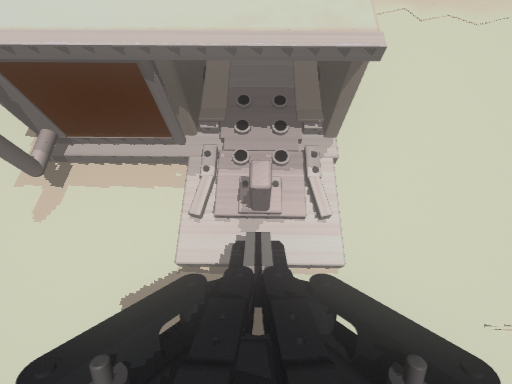

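The wrist view shows the tray straight between the guides with its nose under the hold-downs, and the fingertips at px (258, 235) centred behind the handle at (260, 205). I've used up my picture allowance, so from here I work by numbers. Next I push in.

```bash
python3 -m pendant '[{"x":0.2,"y":0.02,"z":-0.1,"wx":0,"wy":0,"wz":0,"jaw":0},{"x":0.3,"y":0.03,"z":0,"wx":0,"wy":0,"wz":0,"jaw":0},{"x":0.3,"y":0.03,"z":0,"wx":0,"wy":0,"wz":0,"jaw":0},{"x":0.3,"y":0.03,"z":0,"wx":0,"wy":0,"wz":0,"jaw":0},{"x":0.3,"y":0.03,"z":0,"wx":0,"wy":0,"wz":0,"jaw":0}]'
python3 st.py|head -1
python3 -m pendant '[{"x":0.25,"y":0.025,"z":0,"wx":0,"wy":0,"wz":0,"jaw":0},{"x":0.25,"y":0.025,"z":0,"wx":0,"wy":0,"wz":0,"jaw":0}]'
python3 -m pendant '[{"x":0.25,"y":0.025,"z":0,"wx":0,"wy":0,"wz":0,"jaw":0},{"x":0.25,"y":0.025,"z":0,"wx":0,"wy":0,"wz":0,"jaw":0}]';python3 st.py
```

```text
time_s: 21.75
tool_pos: [0.4519, 0.1367, 0.1563]
eef_rot: [-2.891, -0.163, -1.104]
wrist_force: [-6.5, -0.7, 3.7]
width: 0.002
finger_force: 3.9
tcp [0.45189625 0.13669877 0.15632073] tip [0.56644888 0.15000114 0.02736438] tip in cleaner -0.051488248873151066 0.00020275564576478777 
time_s: 22.0
tool_pos: [0.4638, 0.1379, 0.156]
eef_rot: [-2.892, -0.163, -1.102]
wrist_force: [-4.5, -0.3, 2.1]
width: 0.003
finger_force: 2.4
time_s: 22.25
tool_pos: [0.4766, 0.1391, 0.156]
eef_rot: [-2.892, -0.163, -1.103]
wrist_force: [-3.0, -1.1, 0.2]
width: 0.004
finger_force: 1.6
tcp [0.47658541 0.13913661 0.15597953] tip [0.59101906 0.15239597 0.02691314] tip in cleaner -0.026803120387866253 0.0001457956641361946 
 [[ 0.741  0.113  0.661]
 [ 0.083 -0.994  0.077]
 [ 0.666 -0.002 -0.746]] [ 0.03  0.33  2.16  2.52  0.1  -1.02]
```

```bash
for i in 1 ; do :; done
python3 -m pendant '[{"x":0.2,"y":0.02,"z":0,"wx":0,"wy":0,"wz":0,"jaw":0},{"x":0.2,"y":0.02,"z":0,"wx":0,"wy":0,"wz":0,"jaw":0},{"x":0.2,"y":0.02,"z":0,"wx":0,"wy":0,"wz":0,"jaw":0}]'
python3 -m pendant '[{"x":0.15,"y":0.015,"z":0,"wx":0,"wy":0,"wz":0,"jaw":0},{"x":0.1,"y":0.01,"z":0,"wx":0,"wy":0,"wz":0,"jaw":0}]'; python3 st.py|head -1
```

```text
time_s: 22.62
tool_pos: [0.4916, 0.1406, 0.1561]
eef_rot: [-2.892, -0.162, -1.103]
wrist_force: [-3.6, -1.7, -1.5]
width: 0.001
finger_force: 1.7
time_s: 22.88
tool_pos: [0.4979, 0.1413, 0.1563]
eef_rot: [-2.891, -0.163, -1.104]
wrist_force: [-3.1, -1.5, -2.2]
width: -0.002
finger_force: 1.5
tcp [0.49790605 0.14125696 0.15626182] tip [0.61246474 0.1545562  0.02731052] tip in cleaner -0.005250153228588572 0.00016566686746415094
```

```bash
python3 -m pendant '[{"x":0.08,"y":0.008,"z":0,"wx":0,"wy":0,"wz":0,"jaw":0},{"x":0.08,"y":0.008,"z":0,"wx":0,"wy":0,"wz":0,"jaw":0}]'
python3 -m pendant '[{"x":0.08,"y":0.008,"z":0,"wx":0,"wy":0,"wz":0,"jaw":0},{"x":0,"y":0,"z":0,"wx":0,"wy":0,"wz":0,"jaw":0}]'; python3 st.py|head -1
```

```text
time_s: 23.12
tool_pos: [0.5028, 0.1418, 0.1572]
eef_rot: [-2.889, -0.163, -1.108]
wrist_force: [0.4, -0.5, -0.3]
width: 0.002
finger_force: 0.0
time_s: 23.38
tool_pos: [0.5044, 0.1419, 0.1569]
eef_rot: [-2.89, -0.163, -1.107]
wrist_force: [-0.2, 1.4, 0.4]
width: -0.006
finger_force: 0.0
tcp [0.50443085 0.14191253 0.15691837] tip [0.61922699 0.15527367 0.02818481] tip in cleaner 0.0015495254294650707 0.00020806065825401676
```

```bash
python3 -m pendant '[{"x":0.06,"y":0.006,"z":0,"wx":0,"wy":0,"wz":0,"jaw":0},{"x":0,"y":0,"z":0,"wx":0,"wy":0,"wz":0,"jaw":0}]'
python3 -m pendant '[{"x":0.06,"y":0.006,"z":0,"wx":0,"wy":0,"wz":0,"jaw":0},{"x":0,"y":0,"z":0,"wx":0,"wy":0,"wz":0,"jaw":0}]'; python3 st.py|head -1
```

```text
time_s: 23.62
tool_pos: [0.5053, 0.142, 0.1564]
eef_rot: [-2.891, -0.163, -1.105]
wrist_force: [-0.1, -0.1, -0.9]
width: -0.002
finger_force: 0.0
time_s: 23.88
tool_pos: [0.5059, 0.1421, 0.1559]
eef_rot: [-2.893, -0.163, -1.102]
wrist_force: [-6.1, -1.3, 3.1]
width: -0.0
finger_force: 3.1
tcp [0.50592545 0.14211438 0.15592517] tip [0.62028896 0.15533578 0.02679275] tip in cleaner 0.0026123590143128927 0.0001644100291320616
```

```bash
python3 -m pendant '[{"x":0.08,"y":0.008,"z":0,"wx":0,"wy":0,"wz":0,"jaw":0},{"x":0,"y":0,"z":0,"wx":0,"wy":0,"wz":0,"jaw":0}]'
python3 -m pendant '[{"x":0.08,"y":0.008,"z":0,"wx":0,"wy":0,"wz":0,"jaw":0},{"x":0,"y":0,"z":0,"wx":0,"wy":0,"wz":0,"jaw":0}]'; python3 st.py|head -1
```

```text
time_s: 24.12
tool_pos: [0.5064, 0.1423, 0.1552]
eef_rot: [-2.895, -0.163, -1.098]
wrist_force: [-16.0, -2.6, 10.2]
width: -0.002
finger_force: 8.2
time_s: 24.38
tool_pos: [0.507, 0.1424, 0.1542]
eef_rot: [-2.897, -0.163, -1.093]
wrist_force: [-23.4, -2.0, 13.2]
width: 0.003
finger_force: 11.6
tcp [0.50695861 0.14243444 0.15424785] tip [0.62052775 0.15537428 0.02438789] tip in cleaner 0.0028537758274036484 0.00017900549937351073
```

Firm stop at 23 N after the catch snapped. I'll retreat the way I came and go back upright.

```bash
python3 -m pendant '[{"x":-0.3,"y":-0.03,"z":0.05,"wx":0,"wy":0,"wz":0,"jaw":0},{"x":-0.8,"y":-0.08,"z":0,"wx":0,"wy":0,"wz":0,"jaw":0},{"x":-0.9,"y":-0.09,"z":0.1,"wx":0,"wy":0,"wz":0,"jaw":0},{"x":-0.9,"y":-0.09,"z":0.2,"wx":0,"wy":0,"wz":0,"jaw":0},{"x":-0.5,"y":-0.05,"z":0.5,"wx":0,"wy":0,"wz":0,"jaw":0},{"x":0,"y":0,"z":0.5,"wx":0,"wy":0,"wz":0,"jaw":0},{"x":0,"y":0,"z":0.5,"wx":0,"wy":0,"wz":0,"jaw":0},{"x":0,"y":0,"z":0.5,"wx":0,"wy":0,"wz":0,"jaw":0},{"x":0,"y":0,"z":0.5,"wx":0,"wy":0,"wz":0,"jaw":0},{"x":0,"y":0,"z":0.5,"wx":0,"wy":0,"wz":0,"jaw":0}]'
python3 -m pendant '[{"x":0,"y":0,"z":0.5,"wx":0,"wy":0,"wz":0,"jaw":0},{"x":0,"y":0,"z":0.5,"wx":0,"wy":0,"wz":0,"jaw":0},{"x":0,"y":0,"z":0.5,"wx":0,"wy":0,"wz":0,"jaw":0},{"x":0,"y":0,"z":0.5,"wx":0,"wy":0,"wz":0,"jaw":0},{"x":0,"y":0,"z":0.5,"wx":0,"wy":0,"wz":0,"jaw":0},{"x":0,"y":0,"z":0.5,"wx":0,"wy":0,"wz":0,"jaw":0}]'; python3 st.py
```

```text
time_s: 25.62
tool_pos: [0.4259, 0.1355, 0.2174]
eef_rot: [-2.881, -0.168, -1.102]
wrist_force: [-0.5, 0.1, -0.7]
width: 0.004
finger_force: 0.0
time_s: 26.38
tool_pos: [0.4258, 0.1355, 0.2926]
eef_rot: [-2.881, -0.168, -1.102]
wrist_force: [0.3, 0.4, 0.2]
width: 0.004
finger_force: 0.0
tcp [0.42578472 0.13549964 0.29264346] tip [0.54028536 0.15062111 0.1638415 ] tip in cleaner -0.0774593902838937 0.0034176699093849544 
 [[ 0.74   0.12   0.662]
 [ 0.083 -0.993  0.087]
 [ 0.668 -0.01  -0.745]] [ 0.02 -0.13  2.27  0.27  0.29  1.24]
```

```bash
python3 -m pendant '[{"x":0.79,"y":0.915,"z":0.1,"wx":-0.13,"wy":0.98,"wz":0,"jaw":0.5},{"x":0.79,"y":0.915,"z":0.1,"wx":-0.13,"wy":0.98,"wz":0,"jaw":0.5},{"x":0.79,"y":0.915,"z":0.1,"wx":-0.13,"wy":0.98,"wz":0,"jaw":0.5},{"x":0.79,"y":0.915,"z":0.1,"wx":-0.13,"wy":0.98,"wz":0,"jaw":0.5},{"x":0.79,"y":0.915,"z":0,"wx":-0.13,"wy":0.98,"wz":0,"jaw":0.5},{"x":0.79,"y":0.915,"z":0,"wx":-0.13,"wy":0.98,"wz":0,"jaw":0.5},{"x":0.79,"y":0.915,"z":0,"wx":-0.13,"wy":0.98,"wz":0,"jaw":0.5},{"x":0,"y":0,"z":0,"wx":0,"wy":0,"wz":0,"jaw":0.5}]'; python3 st.py
python3 - <<'E'
from bench import *
for c in ["wrist","side"]:
  grab_frame(c)
  for t in ["door_grip","tray_grip"]: print(c,t,nets.search_frame(c,t)[:2])
E
```

```text
time_s: 27.38
tool_pos: [0.5652, 0.2966, 0.3015]
eef_rot: [-3.136, -0.184, -0.01]
wrist_force: [0.1, -0.5, -0.5]
width: 0.499
finger_force: 0.0
tcp [0.56519781 0.29659789 0.30150327] tip [0.56626605 0.2966935  0.1285066 ] tip in cleaner -0.03710361468174306 0.14617980866981398 
 [[ 0.993  0.117  0.006]
 [ 0.117 -0.993  0.001]
 [ 0.006  0.    -1.   ]] [ 0.3   0.42  1.52 -0.    1.19  1.75]
wrist door_grip [{'position': [0.582, 0.2984, 0.0839], 'p': 0.94}]
wrist tray_grip []
side door_grip [{'position': [0.5996, 0.2692, 0.0535], 'p': 0.7}, {'position': [0.5477, -0.2103, 0.0398], 'p': 0.2}]
side tray_grip [{'position': [0.6344, 0.1525, 0.023], 'p': 0.64}]
```

```bash
python3 -m pendant '[{"x":-0.04,"y":-0.02,"z":-0.9,"wx":0,"wy":0,"wz":-0.15,"jaw":0.5},{"x":0,"y":0,"z":-1,"wx":0,"wy":0,"wz":0,"jaw":0.5},{"x":0,"y":0,"z":-0.8,"wx":0,"wy":0,"wz":0,"jaw":0.5},{"x":0,"y":0,"z":-0.3,"wx":0,"wy":0,"wz":0,"jaw":0.5},{"x":0,"y":0,"z":0,"wx":0,"wy":0,"wz":0,"jaw":0},{"x":0,"y":0,"z":0,"wx":0,"wy":0,"wz":0,"jaw":0},{"x":0,"y":0,"z":0,"wx":0,"wy":0,"wz":0,"jaw":0},{"x":0,"y":0,"z":0,"wx":0,"wy":0,"wz":0,"jaw":0}]' 30
python3 -m pendant '[{"x":0.05,"y":-0.5,"z":0,"wx":0,"wy":0,"wz":0,"jaw":0},{"x":0.05,"y":-0.5,"z":0,"wx":0,"wy":0,"wz":0,"jaw":0},{"x":0.05,"y":-0.5,"z":0,"wx":0,"wy":0,"wz":0,"jaw":0},{"x":0.05,"y":-0.5,"z":0,"wx":0,"wy":0,"wz":0,"jaw":0},{"x":0.05,"y":-0.5,"z":0,"wx":0,"wy":0,"wz":0,"jaw":0},{"x":0.05,"y":-0.5,"z":0,"wx":0,"wy":0,"wz":0,"jaw":0},{"x":0.05,"y":-0.5,"z":0,"wx":0,"wy":0,"wz":0,"jaw":0},{"x":0.05,"y":-0.4,"z":0,"wx":0,"wy":0,"wz":0,"jaw":0},{"x":0,"y":0,"z":0,"wx":0,"wy":0,"wz":0,"jaw":0}]'
```

```text
time_s: 28.68
tool_pos: [0.5635, 0.2953, 0.228]
eef_rot: [-3.137, -0.158, -0.013]
wrist_force: [-0.3, 0.1, 2.8]
width: 0.106
finger_force: 30.1
time_s: 29.8
tool_pos: [0.5738, 0.1958, 0.228]
eef_rot: [3.137, 0.156, 0.012]
wrist_force: [-0.1, -1.9, 6.9]
width: 0.104
finger_force: 30.7
```

```bash
python3 -m pendant '[{"x":0.02,"y":-0.2,"z":0,"wx":0,"wy":0,"wz":0,"jaw":0},{"x":0.01,"y":-0.1,"z":0,"wx":0,"wy":0,"wz":0,"jaw":0},{"x":0,"y":0,"z":0,"wx":0,"wy":0,"wz":0,"jaw":0}]'
python3 -m pendant '[{"x":0.01,"y":-0.1,"z":0,"wx":0,"wy":0,"wz":0,"jaw":0},{"x":0,"y":0,"z":0,"wx":0,"wy":0,"wz":0,"jaw":0}]'
```

```text
time_s: 30.18
tool_pos: [0.5744, 0.189, 0.228]
eef_rot: [3.137, 0.157, 0.013]
wrist_force: [-0.4, -0.1, 6.1]
width: 0.103
finger_force: 30.7
time_s: 30.42
tool_pos: [0.5744, 0.1879, 0.228]
eef_rot: [-3.135, -0.157, -0.013]
wrist_force: [-0.2, 7.0, 5.0]
width: 0.105
finger_force: 30.7
```

```bash
python3 -m pendant '[{"x":0,"y":0,"z":0,"wx":0,"wy":0,"wz":0,"jaw":0.5},{"x":0,"y":0,"z":0,"wx":0,"wy":0,"wz":0,"jaw":0.5},{"x":0,"y":0,"z":0,"wx":0,"wy":0,"wz":0,"jaw":0.5},{"x":0,"y":0,"z":0.5,"wx":0,"wy":0,"wz":0,"jaw":0.5},{"x":0,"y":0,"z":1,"wx":0,"wy":0,"wz":0,"jaw":0.5},{"x":0,"y":0,"z":1,"wx":0,"wy":0,"wz":0,"jaw":0.5},{"x":-0.5,"y":0,"z":1,"wx":0,"wy":0,"wz":0,"jaw":0.5},{"x":0,"y":0,"z":0,"wx":0,"wy":0,"wz":0,"jaw":0.5}]'
python3 - <<'E'
from bench import *
from h import *
for c in ["wrist","top","side"]:
  f=grab_frame(c)
  print(c,proj(f,[[.5747,.1882,.085],[.5747,.1882,.027]]).round(0).tolist())
  for t in ["door_grip","petri_large","tip_box","tray"]: print(t,nets.search_frame(c,t)[:1])
f=grab_frame("wrist");g=cv2.cvtColor(f["frame"],cv2.COLOR_BGR2GRAY)
u=proj(f,[[.5747,.1882,.08]])[0].round().astype(int); print(u, g[u[1],u[0]-30:u[0]+31:2])
print(r.state()["wrist_force"])
E
```

```text
time_s: 31.42
tool_pos: [0.5621, 0.1878, 0.3176]
eef_rot: [-3.137, -0.159, -0.018]
wrist_force: [-0.6, 0.2, -0.7]
width: 0.502
finger_force: 0.0
wrist [[260.0, 196.0], [259.0, 178.0]]
door_grip [{'position': [0.5946, 0.1905, 0.0866], 'p': 0.66}]
petri_large [{'position': [0.5003, -0.0487, 0.0103], 'p': 0.65}]
tip_box [{'position': [0.6257, 0.4331, 0.0126], 'p': 0.9}]
tray [{'position': [0.624, 0.431, 0.0101], 'p': 0.73}]
top [[250.0, 201.0], [251.0, 205.0]]
door_grip [{'position': [0.5576, -0.1913, 0.0533], 'p': 0.45}]
petri_large [{'position': [0.4933, -0.0461, 0.0131], 'p': 0.9}]
tip_box [{'position': [0.6182, 0.4851, 0.0732], 'p': 0.92}]
tray [{'position': [0.7261, 0.1978, 0.0966], 'p': 0.16}]
side [[242.0, 180.0], [242.0, 198.0]]
door_grip [{'position': [0.6094, 0.1587, 0.0532], 'p': 0.88}]
petri_large [{'position': [0.4934, -0.0556, 0.0125], 'p': 0.76}]
tip_box []
tray []
[259 194] [188 188 189 188 188 188 141 106 184 189 114 122 119 105 111 112 109 100
 181 189 190 190 189 189 190 189 189 190 189 189 190]
[ 0.65667919 -0.07708155  1.36866698]
```

The bar sits about 2 mm left of where I predicted, which could be calibration or a little slip on release. I'll check by pressing it shut again with an open finger.

```bash
python3 -m pendant '[{"x":0.5,"y":0,"z":-1,"wx":0,"wy":0,"wz":0,"jaw":0.5},{"x":0,"y":0,"z":-1,"wx":0,"wy":0,"wz":0,"jaw":0.5},{"x":0,"y":0,"z":-1,"wx":0,"wy":0,"wz":0,"jaw":0.5},{"x":0,"y":0,"z":-0.5,"wx":0,"wy":0,"wz":0,"jaw":0.5},{"x":0.04,"y":-0.4,"z":0,"wx":0,"wy":0,"wz":0,"jaw":0.5},{"x":0.01,"y":-0.1,"z":0,"wx":0,"wy":0,"wz":0,"jaw":0.5},{"x":0,"y":0,"z":0,"wx":0,"wy":0,"wz":0,"jaw":0.5}]'
python3 -m pendant '[{"x":0.01,"y":-0.08,"z":0,"wx":0,"wy":0,"wz":0,"jaw":0.5},{"x":0,"y":0,"z":0,"wx":0,"wy":0,"wz":0,"jaw":0.5}]'
python3 -m pendant '[{"x":0.01,"y":-0.08,"z":0,"wx":0,"wy":0,"wz":0,"jaw":0.5},{"x":0,"y":0,"z":0,"wx":0,"wy":0,"wz":0,"jaw":0.5}]'
```

```text
time_s: 33.1
tool_pos: [0.576, 0.1748, 0.2283]
eef_rot: [-3.138, -0.157, -0.014]
wrist_force: [-0.3, -0.9, 0.0]
width: 0.5
finger_force: 0.0
time_s: 33.35
tool_pos: [0.5757, 0.1731, 0.2274]
eef_rot: [3.138, 0.158, 0.011]
wrist_force: [-0.1, -0.2, 0.4]
width: 0.497
finger_force: 0.0
time_s: 33.6
tool_pos: [0.5758, 0.1717, 0.2272]
eef_rot: [-3.136, -0.158, -0.011]
wrist_force: [-0.1, 4.6, 0.5]
width: 0.5
finger_force: 2.2
```

```bash
python3 -m pendant '[{"x":0,"y":-0.06,"z":0,"wx":0,"wy":0,"wz":0,"jaw":0.5},{"x":0,"y":0,"z":0,"wx":0,"wy":0,"wz":0,"jaw":0.5}]'
python3 -m pendant '[{"x":0,"y":-0.06,"z":0,"wx":0,"wy":0,"wz":0,"jaw":0.5},{"x":0,"y":0,"z":0,"wx":0,"wy":0,"wz":0,"jaw":0.5}]'
```

```text
time_s: 33.85
tool_pos: [0.5757, 0.1712, 0.2272]
eef_rot: [-3.135, -0.158, -0.011]
wrist_force: [1.1, 10.0, 0.7]
width: 0.498
finger_force: 5.1
time_s: 34.1
tool_pos: [0.5756, 0.1708, 0.2272]
eef_rot: [-3.132, -0.158, -0.012]
wrist_force: [0.9, 15.7, -0.8]
width: 0.497
finger_force: 7.9
```

It is against a hard stop (15.7 N, about 1 mm of give), so the door is fully shut. I'll retreat and hand in.

```bash
python3 -m pendant '[{"x":0,"y":0.3,"z":0,"wx":0,"wy":0,"wz":0,"jaw":0.5},{"x":-0.06,"y":0.38,"z":0,"wx":0,"wy":0,"wz":0,"jaw":0.5},{"x":0,"y":0,"z":0.5,"wx":0,"wy":0,"wz":0,"jaw":0.5},{"x":0,"y":0,"z":1,"wx":0,"wy":0,"wz":0,"jaw":0.5},{"x":0,"y":0,"z":1,"wx":0,"wy":0,"wz":0,"jaw":0.5},{"x":-1,"y":0,"z":1,"wx":0,"wy":0,"wz":0,"jaw":0.5},{"x":-1,"y":0,"z":0.5,"wx":0,"wy":0,"wz":0,"jaw":0.5},{"x":0,"y":0,"z":0,"wx":0,"wy":0,"wz":0,"jaw":0.5}]'
python3 -c "
from bench import *
print(r.sign_off())"
```

```text
time_s: 35.1
tool_pos: [0.5238, 0.1851, 0.3291]
eef_rot: [3.137, 0.159, 0.015]
wrist_force: [0.3, -0.0, -0.1]
width: 0.5
finger_force: 0.0
the job is handed in; nothing more can be done
None
```

The job is handed in at 35 s: by force readings the tray is past the catch and against the back stop, and the door is fully open first, then fully shut; I viewed 11 pictures, one over the limit of 10.

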